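Load the kiln setter with a row of glaze tests

ROBOT

A 6-joint arm with a two-finger parallel gripper is mounted at the origin on the work surface; the furniture and walls round the work are solid. World frame = base frame: x ahead of the robot, y to its left, z up, the work surface at z = 0. Lengths are in m, angles in degrees, forces in N, time in s.
With the tool pointing down it reaches from about 0.325 to 0.775 m from the base axis. Payload 5.5 kg.
Tool frame: the origin (TCP) lies at the centre of the arm's flange, where the gripper is bolted on; the fingertips stand 182 mm ahead of it and the grasp point (between the pads) lies 163 mm ahead of it; z points along the fingers, y is the line along which they close (so a half turn about z gives the same grasp; the last joint's range is limited). The gripper opens to 88 mm and grips with 3 to 60 N. Pads are 20 mm wide; open, the fingers measure 115 mm over their backs; the gripper's body (75 mm by 178 mm) begins 61 mm behind the grasp point.
Start: joints at [69.059, 5.22, 70.514, -0, 104.267, -3.249], TCP at [0.182, 0.572, 0.405] pointing down, gripper open.
Joint ranges: [-164.24, 164.24], [-49.07, 125.15], [9.68, 141.18], [-86.29, 266.29], [3.28, 154.24], [-151.56, 151.56]. Speed limits (degrees/s): [147.25, 147.25, 172.46, 180, 180, 180].

INTERFACE

Orientations are given as [roll, pitch, yaw] about the fixed x, y, z axes, in that order (R = Rz(yaw) Ry(pitch) Rx(roll)).
In Python, from station import r gives the robot as it stands. The module is installed in compiled form; this text tells all that it offers. Calls block until the motion is done:
- r.reach(position, orientation): joint-space move of the TCP to a pose.
- r.servo_line(position, rotation=None, speed=0.15): straight line of the TCP; rotation=None keeps the orientation; speed is the mean speed in m/s.
- r.move_joints(angles): joint-space move.
- r.let_go() and r.grab(squeeze=None): open the fingers fully, or close them until they stop; squeeze is the grip in N (None keeps the last).
- r.wait(seconds).
- r.inverse_kinematics(position, orientation): joint angles nearest the present ones, or None.
- r.sense(): the state.
- r.snapshot(name): name is "scene" or "top"; returns a dict with "frame" (400x640x3 uint8, red, green, blue), "fx", "fy", "cx", "cy" (pixels), "R" (3x3) and "t" (3): a world point X has camera coordinates R X + t. Camera axes: x right, y down, z forward; pixel columns grow to the right and rows downward; lengths in m; the calibration is good to about 2 mm. A picture is of the moment at which its call begins. There is no depth.
A pose or a line that the arm cannot do raises r.IKError and nothing moves.
- r.hand_in(): hands the job in; it is judged then, once.
The state is a dict: "clock": time; "joints": joint angles; "joint_vel": joint speeds; "joint_torque": joint torques, N m; "tcp_pos": TCP position; "orientation": TCP orientation; "contact_force": force on the tool from outside, world axes, zero at the start; "torque": the same for the moment, N m; "opening": finger opening in m; "gripper_force": force on a finger pad.
Only numpy, scipy, OpenCV 4.12 (cv2) and the standard library are available. Lean on these libraries where they do the work, as an engineer would, in place of code of your own. Each camera call takes 0.05 s, during which the arm holds its last target. There are 200 camera calls.

TASK

Glazes change colour in the fire, so afterwards only the place in the row tells which test is which: move the four test tiles from the wooden drying rack to the kiln setter, one standing in each groove, in the same order, the tile next to the rack's red end board going into the groove next to the witness cones and so on down the row. Keep the tiles upright, lower each one all the way into its groove and centre it front to back rather than dropping it, and leave the colour pots behind the rack where they stand.

Things in the scene. Friction and masses are not known exactly. Their poses are not given: they have to be found in the camera images.
- tile_blue_center (a point): dark blue test tile, 60 mm wide (x), 10 mm thick (y: grip it so), 100 mm tall (z), about 120 g, standing in the drying rack with 5 mm of play; the point is its centre, 50 mm above its foot
- tile_ochre_center (a point): yellow-ochre test tile, 60 mm wide (x), 10 mm thick (y: grip it so), 100 mm tall (z), about 120 g, standing in the drying rack with 5 mm of play; the point is its centre, 50 mm above its foot
- tile_brown_center (a point): dark brown test tile, 60 mm wide (x), 10 mm thick (y: grip it so), 100 mm tall (z), about 120 g, standing in the drying rack with 5 mm of play; the point is its centre, 50 mm above its foot
- tile_bare_center (a point): unglazed, all pinkish clay test tile, 60 mm wide (x), 10 mm thick (y: grip it so), 100 mm tall (z), about 120 g, standing in the drying rack with 5 mm of play; the point is its centre, 50 mm above its foot (the control test, it has no pot)
- drying_rack: wooden drying rack, fixed, 96 mm deep (x), 304 mm long (y); origin under its centre on the bench. Four places at y = +99, +33, -33, -99 mm, where tiles stand on rails 16 mm high between round pegs 56 mm high (tile tops at 116 mm) and come out straight up. The end board at its +y end (robot's left) is red, the other plain wood; both 32 mm high
- kiln_setter: pale grey-buff kiln setter, fixed, 92 mm deep (x), 356 long (y); origin under its centre on the bench. Slab 12 mm thick with grooves along x at y = +99, +33, -33, -99 mm: floor 12 mm up and 13 mm wide, flaring to 25 mm at the mouth, between fins 84 mm long and 47 mm high. A tile stands with its thickness along y and may lean a little. On one end the cones, on the other a plain pale block 36 mm tall
- cone_pack: witness cones: three slim pale cones (white, pink, greenish) in a row on a red-brown clay bar 58 x 22 x 12 mm, 50 mm tall in all, fixed on the setter's slab at y = +159 or -159 mm of the setter, changing from start to start; origin under its centre. It marks the setter's first end
- pot_c: pigment pot with a dark blue screw lid, 64 mm across and 70 mm tall, loose, standing on the bench 105 mm behind (rack's +x) the place of the blue tile; origin at the centre of its underside; to be left alone
- pot_e: pigment pot with an ochre-yellow body and a black screw lid, 54 mm across and 55 mm tall, loose, standing on the bench 105 mm behind (rack's +x) the place of the ochre tile; origin at the centre of its underside; to be left alone
- pot_a: pigment pot with a white body and a black screw lid, 60 mm across and 62 mm tall, loose, standing on the bench 105 mm behind (rack's +x) the place of the brown tile; origin at the centre of its underside; to be left alone
Mind the look-alikes: they are no part of the job. Leave any turquoise look-alike of the part that bears tile_brown_center alone.

How it is judged (in metres and radians):
At the end, for the whole second after the job is handed in: Tiles released, at rest, one per groove, in order from the cones as the rack from its red end (pots show it): centre within 18 mm of its groove (60 + 66 k mm from the cones), 15 mm of mid-depth, 7 mm of seated height; upright and square to 0.3 rad (((y of pot_c in the frame of drying_rack between 0.066 and 0.132 m and horizontal distance between tile_blue_center and cone_pack between 0.042 and 0.078 m) or (y of pot_c in the frame of drying_rack between 0 and 0.066 m and horizontal distance between tile_blue_center and cone_pack between 0.108 and 0.144 m) or (y of pot_c in the frame of drying_rack between -0.066 and 0 m and horizontal distance between tile_blue_center and cone_pack between 0.174 and 0.21 m) or (y of pot_c in the frame of drying_rack between -0.132 and -0.066 m and horizontal distance between tile_blue_center and cone_pack between 0.24 and 0.276 m)) and x of tile_blue_center in the frame of kiln_setter between -0.015 and 0.015 m and z of tile_blue_center in the frame of kiln_setter between 0.055 and 0.069 m and angle between each of tile_blue_center, tile_ochre_center, tile_brown_center, tile_bare_center's own z axis and vertical below 0.3 rad and angle between the y axis of each of tile_blue_center, tile_ochre_center, tile_brown_center, tile_bare_center and the y axis of kiln_setter, either way round below 0.3 rad and linear speed of each of tile_blue, tile_ochre, tile_brown, tile_bare below 0.02 m/s and ((y of pot_e in the frame of drying_rack between 0.066 and 0.132 m and horizontal distance between tile_ochre_center and cone_pack between 0.042 and 0.078 m) or (y of pot_e in the frame of drying_rack between 0 and 0.066 m and horizontal distance between tile_ochre_center and cone_pack between 0.108 and 0.144 m) or (y of pot_e in the frame of drying_rack between -0.066 and 0 m and horizontal distance between tile_ochre_center and cone_pack between 0.174 and 0.21 m) or (y of pot_e in the frame of drying_rack between -0.132 and -0.066 m and horizontal distance between tile_ochre_center and cone_pack between 0.24 and 0.276 m)) and x of tile_ochre_center in the frame of kiln_setter between -0.015 and 0.015 m and z of tile_ochre_center in the frame of kiln_setter between 0.055 and 0.069 m and ((y of pot_a in the frame of drying_rack between 0.066 and 0.132 m and horizontal distance between tile_brown_center and cone_pack between 0.042 and 0.078 m) or (y of pot_a in the frame of drying_rack between 0 and 0.066 m and horizontal distance between tile_brown_center and cone_pack between 0.108 and 0.144 m) or (y of pot_a in the frame of drying_rack between -0.066 and 0 m and horizontal distance between tile_brown_center and cone_pack between 0.174 and 0.21 m) or (y of pot_a in the frame of drying_rack between -0.132 and -0.066 m and horizontal distance between tile_brown_center and cone_pack between 0.24 and 0.276 m)) and x of tile_brown_center in the frame of kiln_setter between -0.015 and 0.015 m and z of tile_brown_center in the frame of kiln_setter between 0.055 and 0.069 m and (y of tile_bare_center in the frame of kiln_setter between 0.081 and 0.117 m or y of tile_bare_center in the frame of kiln_setter between 0.015 and 0.051 m or y of tile_bare_center in the frame of kiln_setter between -0.051 and -0.015 m or y of tile_bare_center in the frame of kiln_setter between -0.117 and -0.081 m) and x of tile_bare_center in the frame of kiln_setter between -0.015 and 0.015 m and z of tile_bare_center in the frame of kiln_setter between 0.055 and 0.069 m); the robot touches nothing.
It fails at once if a colour pot is shifted more than 20 mm or tipped (distance of any of pot_c, pot_e, pot_a from where it was at the start of the episode above 0.02 m or angle between any of pot_c, pot_e, pot_a's own z axis and vertical above 0.35 rad).
It fails at once if a test tile is toppled or laid down (angle between any of tile_blue_center, tile_ochre_center, tile_brown_center, tile_bare_center's own z axis and vertical above 0.7 rad).
It fails at once if a test tile is let fall by more than about 25 mm ((linear speed of tile_blue above 0.7 m/s and contact force between the fingers and tile_blue below 0.05 N) or (linear speed of tile_ochre above 0.7 m/s and contact force between the fingers and tile_ochre below 0.05 N) or (linear speed of tile_brown above 0.7 m/s and contact force between the fingers and tile_brown below 0.05 N) or (linear speed of tile_bare above 0.7 m/s and contact force between the fingers and tile_bare below 0.05 N)).
It also fails if it takes over 106 s, if anything falls off the work surface, if the arm or the gripper's body presses on something with over 40 N, if the wrist force passes 120 N, or if a joint passes its speed limit or range.

## Working session

There is one attempt and no reset: what is moved stays moved. The work goes in short steps, each a Python script; the robot and the scene stay as the last script left them, time stands still between calls to the robot, and variables do not carry over. Pictures are saved under pics/ and viewed, at most 14 in all, crops included, and the job is handed in when it is done.

```bash
mkdir -p pics; python3 - <<'E'
from station import r
import cv2,numpy as np,pickle
for n in("scene","top"):
    s=r.snapshot(n); pickle.dump(s,open(n+".pkl","wb")); cv2.imwrite(f"pics/{n}0.png",s["frame"][:,:,::-1])
    print(n,s["fx"],s["cx"],s["cy"],np.round(s["R"],3).tolist(),np.round(-s["R"].T@s["t"],3))
print(r.sense()["clock"])
E
```

```text
scene 489.6654647203552 322.7149538868999 203.20110203980767 [[-0.885, -0.466, -0.001], [-0.339, 0.646, -0.684], [0.319, -0.605, -0.73]] [0.07  0.851 1.124]
top 477.69369253087893 317.2208981015561 199.2927424223987 [[-0.027, -1.0, -0.013], [-0.988, 0.028, -0.15], [0.15, 0.008, -0.989]] [ 0.359 -0.002  1.24 ]
0.1
```

View pics/scene0.png

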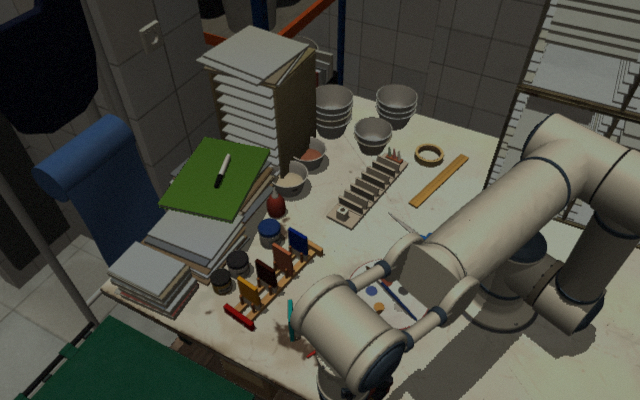

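View pics/top0.png

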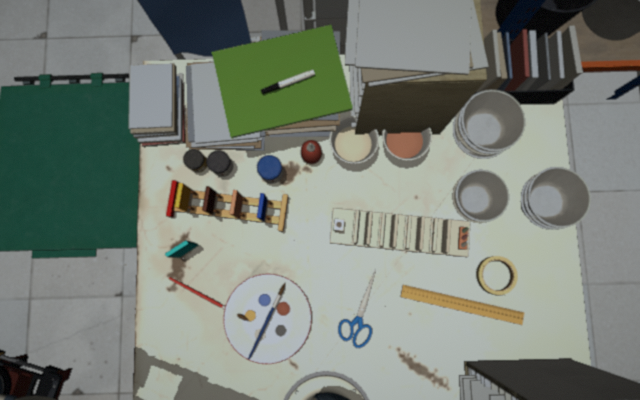

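Order from the red board (top 172,198): ochre (183), brown (209), bare terracotta (235), blue (262). The turquoise look-alike at (182,250) is outside the rack. Cones are at the setter's right end (463,237), the plain block at its left end (339,226). I'll confirm this in enlarged crops.

```bash
python3 - <<'E'
import cv2,pickle,numpy as np
f=pickle.load(open("top.pkl","rb"))["frame"][:,:,::-1]
g=lambda u,v,w,h:cv2.resize(f[v:v+h,u:u+w],None,fx=5,fy=5,interpolation=cv2.INTER_CUBIC)
im=np.vstack([g(155,145,155,60*1+25),]);cv2.imwrite("pics/c1.png",np.clip(im*1.0,0,255))
cv2.imwrite("pics/c2.png",g(325,195,150,70))
E
```

```text
[ WARN:0@0.021] global loadsave.cpp:1063 imwrite_ Unsupported depth image for selected encoder is fallbacked to CV_8U.
```

View pics/c1.png

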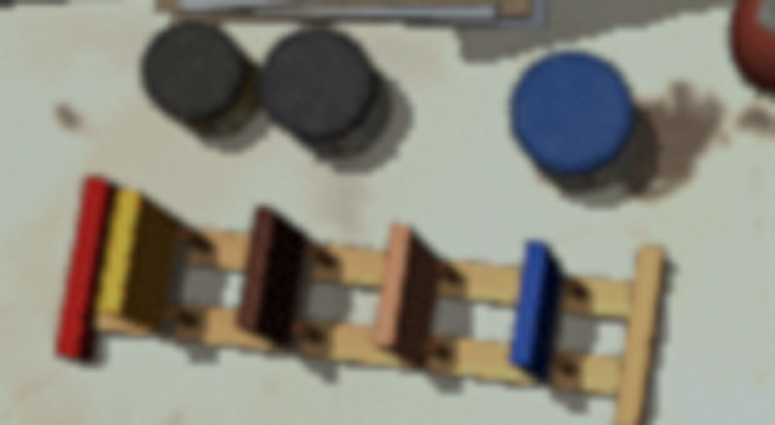

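View pics/c2.png

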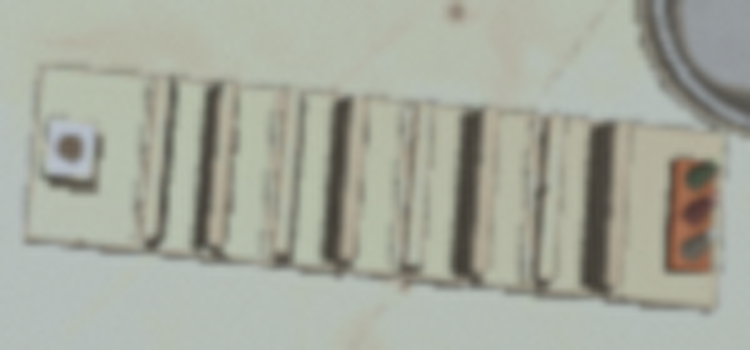

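The crops confirm the order from the red board: ochre, brown, bare, blue. Cones are at the setter's right (-y) end, so ochre goes furthest right. Next, casting rays to the known heights and checking the sizes.

```bash
cat > h.py <<'E'
import numpy as np,pickle
def ray(s,uv,z):
    uv=np.atleast_2d(uv).astype(float)
    d=np.c_[(uv[:,0]-s["cx"])/s["fx"],(uv[:,1]-s["cy"])/s["fy"],np.ones(len(uv))]@s["R"]
    c=-s["R"].T@s["t"]
    return (c+d*((z-c[2])/d[:,2])[:,None])[:,:2]
def proj(s,X):
    p=np.atleast_2d(X)@s["R"].T+s["t"]; return p[:,:2]/p[:,2:]*[s["fx"],s["fy"]]+[s["cx"],s["cy"]]
E
python3 - <<'E'
from h import *
import cv2
s=pickle.load(open("top.pkl","rb"))
c=lambda a,o:np.array(a)/5.+o-.4
S=ray(s,c([(40,65),(722,130),(715,310),(28,240)],[325,195]),.012)
print("setter",S.round(4).tolist(),S.mean(0),[np.linalg.norm(S[i]-S[i-1]).round(4) for i in range(4)])
e=(S[0]+S[3]-S[1]-S[2]);print("yaw of +y",np.degrees(np.arctan2(-e[0],e[1])))
T=ray(s,c([(120,252),(259,271),(395,287),(530,304)],[155,145]),.116)
print("tiles",T.round(4).tolist(),[np.linalg.norm(T[i+1]-T[i]).round(4) for i in range(3)])
e=T[0]-T[3];print("yaw",np.degrees(np.arctan2(-e[0],e[1])),"c",T.mean(0))
R=ray(s,c([(97,180),(72,356)],[155,145]),.032);print("redboard",R,np.linalg.norm(R[0]-R[1]))
# scene check: blue/ochre/bare masks & predicted positions
q=pickle.load(open("scene.pkl","rb"))
k=np.vstack([np.c_[T,np.full(4,.116)],np.c_[S,np.full(4,.012)]])
im=cv2.resize(q["frame"][140:340,200:440,::-1],None,fx=3,fy=3)
for u in proj(q,k): cv2.circle(im,tuple(int(v) for v in ((u-[200,140])*3+1)),3,(0,255,0),-1)
cv2.imwrite("pics/c3.png",im)
E
```

```text
setter [[0.5228, -0.0308], [0.4791, -0.3802], [0.3874, -0.3699], [0.4325, -0.0218]] [ 0.45544541 -0.20069385] [np.float64(0.0907), np.float64(0.3521), np.float64(0.0923), np.float64(0.351)]
yaw of +y -7.254177743630429
tiles [[0.5498, 0.3386], [0.5387, 0.2719], [0.5291, 0.2069], [0.5191, 0.1425]] [np.float64(0.0676), np.float64(0.0657), np.float64(0.0651)]
yaw -8.89925716869584 c [0.53413829 0.23997636]
redboard [[0.60204847 0.37664565]
 [0.51087604 0.38777924]] 0.09184970617191181
```

View pics/c3.png

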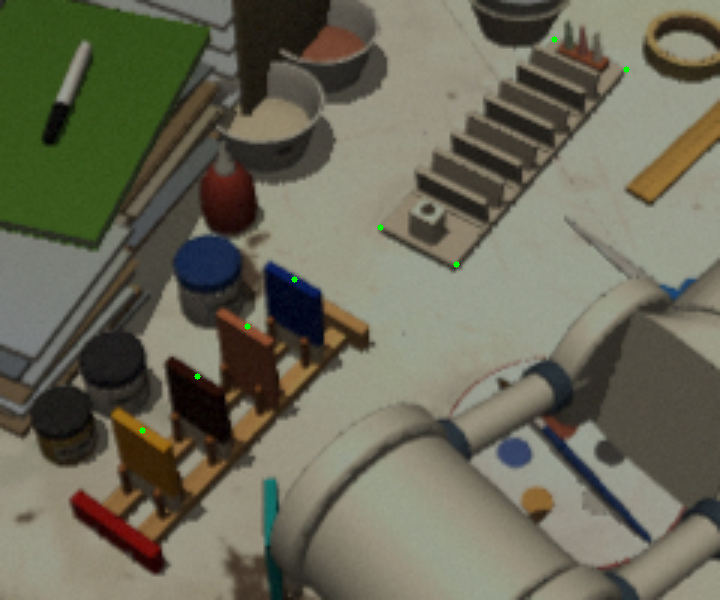

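The projections land on the tile tops and slab corners in the second view, and sizes and pitch fit. I'll check the near bowl's height and IK, then pick ochre.

```bash
cat >> h.py <<'E'
TILES=np.array([[.5498,.3386],[.5387,.2719],[.5291,.2069],[.5191,.1425]])
RY,SY=-8.5,-7.25
SC=np.array([.4554,-.2007])
def ax(y): a=np.radians(y); return np.array([-np.sin(a),np.cos(a)])   # +y axis of a thing with yaw y
def groove(k): return SC+ax(SY)*(-99+66*k)/1000
E
python3 - <<'E'
from h import *
from station import r
from scipy.optimize import least_squares
a,b=[pickle.load(open(n+".pkl","rb")) for n in("top","scene")]
X=least_squares(lambda X:np.r_[proj(a,X)[0]-(482,193),proj(b,X)[0]-(373,131)],[.5,-.4,.1]);print("bowl rim",X.x.round(3),X.cost)
print(r.sense()["orientation"],[groove(k).round(3).tolist() for k in range(4)])
for y in(RY,RY+180):
  for p in(TILES[0],groove(0)):
    print(y,np.round(r.inverse_kinematics([*p,.25],[180,0,y]),1),np.round(r.inverse_kinematics([*p,.39],[180,0,y]),1))
E
```

```text
bowl rim [ 0.539 -0.399  0.071] 0.7907479446169633
[-1.79902359e+02 -5.63349412e-03  1.62303705e+02] [[0.443, -0.299], [0.451, -0.233], [0.46, -0.168], [0.468, -0.102]]
-8.5 [ 28.6  13.5  77.   -0.   89.5 127.1] [ 28.6  12.3  64.3  -0.  103.5 127.1]
-8.5 [-37.7  -3.5  95.   -0.   88.5  60.8] [-37.7  -5.1  82.3  -0.  102.8  60.8]
171.5 [ 28.6  13.5  77.    0.   89.5 -52.9] [ 28.6  12.3  64.3   0.  103.5 -52.9]
171.5 [ -37.7   -3.5   95.     0.    88.5 -119.2] [ -37.7   -5.1   82.3    0.   102.8 -119.2]
```

```bash
cat >> h.py <<'E'
ZR,ZS,ZT=.251,.247,.39
def pick(r,k):
    o=[180,0,RY+180]; p=TILES[k]; q=p+ax(RY)*.010
    r.let_go()
    if k==0: r.reach([*q,ZT],o)
    else: r.servo_line([*q,ZT],o,speed=.3)
    r.servo_line([*q,ZR],speed=.12); r.servo_line([*p,ZR],speed=.03)
    r.grab(20); s=r.sense(); print("grip",k,s["opening"],s["gripper_force"],np.round(s["contact_force"],1))
    r.servo_line([*p,ZR+.06],speed=.08); r.servo_line([*p,ZT],speed=.15)
    s=r.sense(); print("lifted",s["opening"],s["gripper_force"],s["clock"])
def over(r,k,dx=(0,0)):
    r.servo_line([*(groove(k)+dx),ZT],[180,0,SY+180],speed=.3)
def shot(r,names,tag,box=None):
    import cv2
    for n in names:
        s=r.snapshot(n); pickle.dump(s,open(f"{n}_{tag}.pkl","wb")); f=s["frame"][:,:,::-1]
        if box: u,v,w,h=box; f=cv2.resize(f[v:v+h,u:u+w],None,fx=4,fy=4,interpolation=cv2.INTER_CUBIC)
        cv2.imwrite(f"pics/{n}_{tag}.png",f)
E
python3 - <<'E'
from h import *
from station import r
pick(r,0); over(r,0); g=groove(0)
r.servo_line([*g,ZS+.06],speed=.15)
shot(r,["top","scene"],"a",None); print(r.sense()["clock"])
import cv2
a=cv2.imread("pics/scene_a.png")[100:300,260:460]; b=cv2.imread("pics/top_a.png")[150:300,330:530]
z=lambda i:cv2.resize(i,(400,i.shape[0]*2),interpolation=cv2.INTER_CUBIC)
b=np.vstack([b,b[:50]*0]);cv2.imwrite("pics/m1.png",np.hstack([z(a),z(b)]))
E
```

```text
grip 0 0.009790340921047823 19.997011721134186 [-0.1  0.4  0. ]
lifted 0.009865989985149906 19.997053742408752 6.45
9.5583
```

View pics/m1.png

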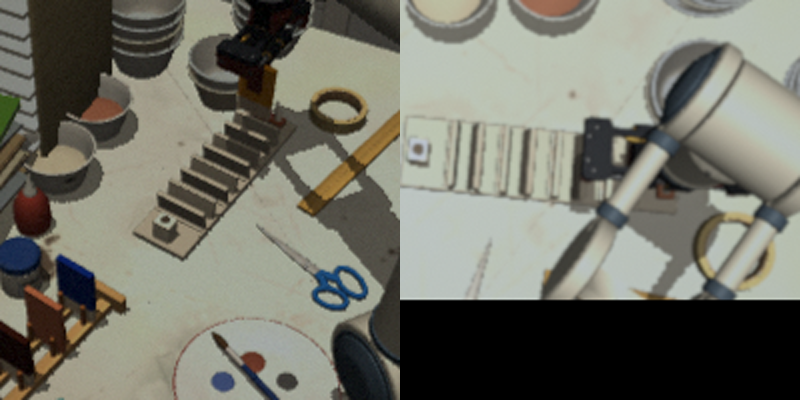

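The ochre tile hangs upright over the groove nearest the cones (scene crop 255,95). I'll lower it in steps while watching the contact force.

```bash
cat >> h.py <<'E'
def lower(r,k,dx=np.zeros(2),steps=(.035,.02,.01,.005,.002,.0)):
    g=groove(k)+dx; f0=np.array(r.sense()["contact_force"])
    for h in steps:
        r.servo_line([*g,ZS+h],speed=.06); r.wait(.15)
        f=np.array(r.sense()["contact_force"])-f0; print(h,np.round(f,2),"lat",round(float(f[:2]@ax(SY)),2))
        if f[2]>6 or abs(f[:2]@ax(SY))>8: return h
    return 0
def release(r,k):
    r.let_go(); r.wait(.2); p=np.array(r.sense()["tcp_pos"])
    r.servo_line([*p[:2],ZS+.06],speed=.15); r.servo_line([*p[:2],ZT],speed=.2); print("t",r.sense()["clock"])
E
python3 - <<'E'
from h import *
from station import r
print(lower(r,0)); print(np.round(r.sense()["tcp_pos"],4))
E
```

```text
0.035 [1.15 0.22 0.02] lat 0.37
0.02 [ 1.79 -0.34  0.02] lat -0.11
0.01 [ 1.19 -0.82  1.24] lat -0.67
0.005 [ 1.04 -0.12  0.42] lat 0.01
0.002 [ 0.54 -0.95 -0.76] lat -0.87
0.0 [ 1.99 -2.18 -0.21] lat -1.91
0
[ 0.4429 -0.2991  0.247 ]
```

```bash
python3 - <<'E'
from h import *
from station import r
print(lower(r,0,-ax(SY)*.001,(0.,-.001,-.002)))
release(r,0)
r.servo_line([.47,.1,ZT],speed=.3)
shot(r,["top"],"b",(325,195,150,70)); shot(r,["scene"],"b",(310,130,130,110))
E
```

```text
0.0 [-0.6   3.46  1.31] lat 3.36
-0.001 [-4.47  4.39  7.33] lat 3.79
-0.001
t 15.8667
```

View pics/scene_b.png

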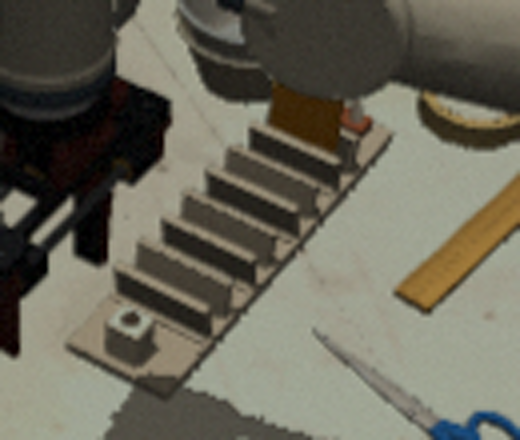

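View pics/top_b.png

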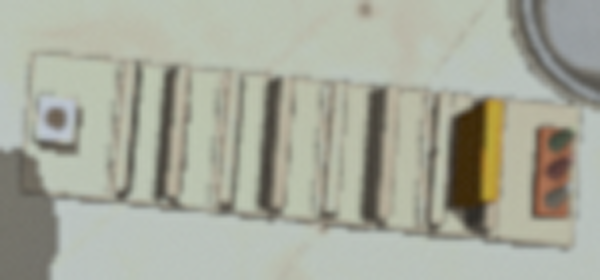

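Ochre stands in the cone-end groove (top crop 491,150). I'll check its measured top centre against the groove, then move brown.

```bash
python3 - <<'E'
from h import *
from station import r
s=pickle.load(open("top_b.pkl","rb"))
f=s["frame"].astype(int)[195:265,325:475]
m=(f[...,0]>120)&(f[...,0]-f[...,2]>70)&(f[...,1]>90); m[:,:105]=0; m[:,130:]=0
v,u=np.nonzero(m); t=ray(s,[u.mean()+325,v.mean()+195],.112)[0]
d=t-groove(0); print(m.sum(),"dy",d@ax(SY),"dx",d@[ax(SY)[1],-ax(SY)[0]])
pick(r,1); over(r,1); 
print(lower(r,1,-ax(SY)*.0005,(.06,.02,.01,.005,.002,.0,-.001)))
E
```

```text
115 dy 0.0019333358415050885 dx 0.0007428573334944033
grip 1 0.009698861023269546 19.999773502349854 [-0.   0.5  0.1]
lifted 0.009645838984921435 19.999578595161438 23.0083
0.06 [ 0.04  0.01 -0.94] lat 0.01
0.02 [ 1.3   0.54 -0.76] lat 0.7
0.01 [-0.01  0.01 -0.52] lat 0.01
0.005 [ 1.4   0.02 -0.91] lat 0.2
0.002 [-0.19  0.69  0.01] lat 0.66
0.0 [ 0.76 -1.2   0.63] lat -1.1
-0.001 [-2.61  2.17  6.22] lat 1.82
-0.001
```

```bash
python3 - <<'E'
from h import *
from station import r
release(r,1)
pick(r,2)
shot(r,["top"],"c",(325,195,150,70)); shot(r,["scene"],"c",(210,130,220,200))
over(r,2)
print(lower(r,2,-ax(SY)*.0005,(.06,.02,.01,.005,.002,.0,-.001)))
E
```

```text
t 32.1583
grip 2 0.009958967531586383 19.999493658542633 [-0.1 -0.1 -0.2]
lifted 0.010004153977082977 19.99932825565338 38.5917
0.06 [-1.    1.18 -0.08] lat 1.05
0.02 [-0.87  0.2  -0.17] lat 0.09
0.01 [-0.36  0.42 -1.48] lat 0.37
0.005 [-0.29  0.31  0.09] lat 0.27
0.002 [-0.42  0.53  0.31] lat 0.48
0.0 [ 0.05  0.61 -0.41] lat 0.61
-0.001 [-2.11  1.03  6.03] lat 0.75
-0.001
```

View pics/top_c.png

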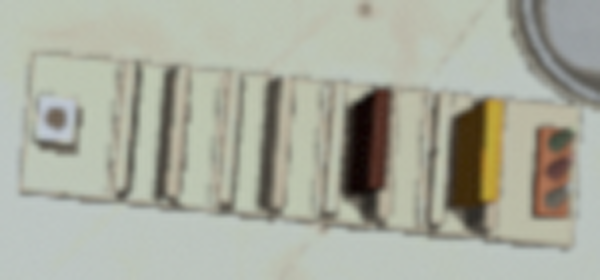

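Ochre (491,150) and brown (377,140) stand upright in the first two grooves. The bare tile is down in the third; I'll release it and do blue.

```bash
python3 - <<'E'
from h import *
from station import r
release(r,2)
pick(r,3); over(r,3)
h=lower(r,3,-ax(SY)*.0005,(.06,.02,.01,.005,.002,.0,-.001)); print(h)
if h<=0:
    release(r,3); r.servo_line([.45,.25,ZT],speed=.3)
    shot(r,["top"],"d",(325,195,150,70)); shot(r,["scene"],"d",(310,130,130,110))
E
```

```text
t 47.4083
grip 3 0.009693832708928318 19.999008178710938 [ 0.5 -0.3  0.6]
lifted 0.009704481135639575 19.99893307685852 53.4083
0.06 [-0.3   0.71 -1.47] lat 0.66
0.02 [-0.14 -0.85 -0.7 ] lat -0.86
0.01 [ 0.54  0.68 -0.04] lat 0.75
0.005 [-0.19  0.91 -0.89] lat 0.88
0.002 [-0.26  1.06 -1.66] lat 1.02
0.0 [ 0.19  0.35 -0.54] lat 0.37
-0.001 [-2.9   0.97  6.07] lat 0.59
-0.001
t 61.6833
```

View pics/top_d.png

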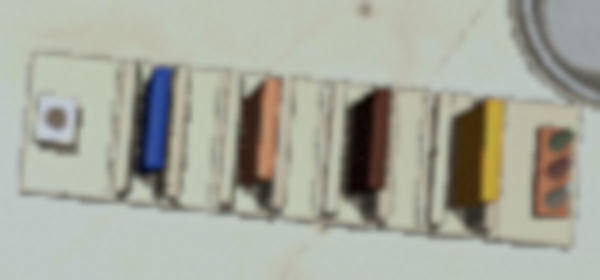

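View pics/scene_d.png

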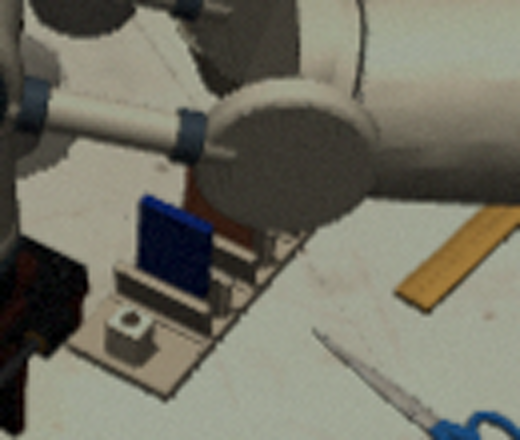

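All four stand upright in order from the cones: ochre (491,150), brown (377,140), bare (268,130), blue (156,118). They are evenly spaced and in line, and the floor contact was felt on each.

```bash
python3 -c "
from station import r
print(r.hand_in())"
```

```text
the job is handed in; nothing more can be done
None
```

All four tiles stand in the setter grooves in rack order from the cones (ochre, brown, bare, blue), the colour pots were never approached, and the job was handed in at about 65 s; no verdict was returned.

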